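# Load a dye beaker into its carrier cell and lock it with the bail

### The arm

A 7-joint arm with a two-finger parallel gripper is mounted at the origin on the work surface. World frame = base frame: x ahead of the robot, y to its left, z up, the work surface at z = 0. Lengths are in m, angles in rad, forces in N, time in s.
With the tool pointing down it reaches from about 0.425 to 1.025 m from the base axis. Payload 9.4 kg.
Tool frame: the origin (TCP) lies midway between the tips of the shut fingers; the grasp point (between the pads) lies 19 mm behind it (grip_point_offset is the distance from the TCP to the grasp point, in m); z points along the fingers, y is the line along which they close (so a half turn about z gives the same grasp; the last joint's range is limited). The gripper opens to 93 mm and grips with 3 to 60 N. Pads are 15 mm wide; open, the fingers measure 128 mm over their backs; the gripper's body (75 mm by 188 mm) begins 65 mm behind the grasp point.
Start: joints at [-1.425, 0.599, -0.003, 1.599, 0.002, 0.943, -0.08], TCP at [0.16, 0.707, 0.219] pointing down, gripper open.
Joint ranges: [-2.57, 2.57], [-0.35, 1.97], [-1.29, 1.29], [0.11, 2.56], [-1.05, 4.19], [0.11, 1.86], [-2.63, 2.63]. Speed limits (rad/s): [2.22, 2.22, 3.01, 3.01, 3.14, 3.14, 3.14].

### API

Orientations are given as a unit quaternion [w, x, y, z].
In Python, from rig import get_state, read_camera, sign_off, grip_point_offset gives the robot as it stands.
- The arm moves only by the tool play_rows, never from a script. Its argument "motion" is a list that holds one entry, the list of rows, each a list of 5 numbers: the closure, from -1 (fully open) to 1 (shut), then the shift along the tool's x, y, z normalised to -1 to 1, where 1 is 10 cm, then the turn about the tool's z normalised to -1 to 1, where 1 is 0.5 rad. In form: [[[fingers, tx, ty, tz, yaw], ...]]. A call has exactly 5 rows; each row is the pose to reach, as a shift and turn from the pose commanded when the call began, along the tool's axes at that moment; what a row does not reach only later rows make up. A row lasts 1/12 s, in which the tool goes at most 41.7 mm and 7.16 degrees, less where a joint would pass 70% of its speed; a pose out of reach is approached as far as the arm can. A call with a number of a shift or a turn outside -1 to 1 is refused whole. A call with a gripper value outside its range is refused whole. The fingers move at their own pace and stop on an object; "grip_force" is the grip in N (left out, the last holds). Time passes only in rows, so rows that repeat a pose let the fingers close, or fill a call up. It gives the time, the measured TCP pose, the force, the opening and the grip force at its end, in the units of the state.
- get_state(): the state, without advancing time (a new reading comes with each control period).
- read_camera(name): name is "scene" or "side" or "wrist"; returns a dict with "frame" (420x560x3 uint8, red, green, blue), "vfov" (degrees; the focal length in pixels is half the picture's height over the tangent of half this angle, whatever the lens; pixels are square), "cx", "cy" (the principal point, pixels), "pose" (4x4, takes a point from camera to world coordinates). Camera axes: x right, y down, z forward; pixel columns grow to the right and rows downward; lengths in m; the calibration is good to about 2 mm. The wrist camera is an equidistant fisheye: a pixel r from the principal point sees the ray r / f radians off the axis. A picture is of the moment at which its call begins. There is no depth.
- sign_off(): hands the job in; it is judged then, once.
The state is a dict: "time": time; "joint_positions": joint angles; "dq": joint speeds; "tau": joint torques, N m; "position": TCP position; "tool_rot": TCP orientation; "contact_force": force on the tool from outside, world axes, zero at the start; "moment": the same for the moment, N m; "width": finger opening in m; "gripper_force": force on a finger pad.
Only numpy, scipy, OpenCV 4.12 (cv2) and the standard library are available. Lean on these libraries where they do the work, as an engineer would, in place of code of your own. Each camera call takes 0.05 s, during which the arm holds its last target. There are 200 camera calls.

### The job

Slide the steel dye beaker that lies in the cradle, base first, fully home into the square cell of the carrier. Then lock it in: lay the loose steel bail flat across the mouth so that both its arms rest down in the two slots beside the cell, with their T-shaped ends hooked behind the slot blocks. Leave the jar, the bottle and the standing spare beaker where they are, upright.

Things in the scene. Friction and masses are not known exactly. Their poses are not given: they have to be found in the camera images.
- beaker: closed steel beaker to load, lying level: 140 mm long, round body 44 mm in diameter, lid knob 26 mm in diameter and 18 mm long. Origin on the axis at mid-length; x along the axis: base (rim bevelled 4 mm) at +70 mm, lid shoulder -52, knob face -70. About 0.35 kg, thick base: centre of mass about 23 mm from the origin towards the base. May roll, so its y and z mean nothing.
- beaker_base (a point): centre of the beaker's flat base
- beaker_knob (a point): centre of the outer face of the beaker's lid knob; pushing the beaker along in the cell takes up to about 10 N
- cradle: fixed cradle where the beaker starts, beaker axis 50 mm above the counter. Foot plate 124 x 74 mm, 8 mm thick; two V supports, 8 mm thick, 68 mm wide, up to 45 mm high, at x = -45 and +50 mm; between them the beaker can be gripped from above. Origin on the counter below the beaker's origin; x along the beaker towards its base.
- carrier: fixed carrier: level square steel cell on a grey foot. Origin on the counter below the middle of the mouth; x points into the cell. Bore 47 x 47 mm, axis 60 mm high, mouth at x = 0, back wall at x = 137 mm (a beaker fully home shows 3 mm of knob). Cell outside 53 mm square, top 86.5 mm high. Foot 150 x 160 mm, 10 mm thick, from x = 0 on; nothing stands in front of the mouth.
- slot_a (a point): middle of the floor of the slot on the carrier's +y side (carrier x = 20, y = 55, z = 63 mm). The slot, 16 mm wide, open at the top, runs along x through an aluminium block 36 mm wide from carrier x = 0 to 40 mm, top edges 81 mm high; free space behind the block
- slot_b (a point): the same for the slot on the carrier's -y side (carrier x = 20, y = -55, z = 63 mm)
- bail: loose locking bail, 10 mm steel rod bent to a flat U, lying flat, 0.18 kg. Origin on its underside below the middle of the cross bar, which runs along y from -55 to +55 mm; arms run to +x at y = 55 and -55 mm, each to a T-bar 26 mm long. Locked: x as the carrier's x, underside on the slot floors, cross bar at carrier x about -13 mm, T-bars at about +48 mm; some 3 mm of play sideways.
- bail_tab (a point): middle of the flat finger tab that stands on the bail's cross bar, 36 mm above the bail's underside: 8 mm thick (along the bail's x), 40 mm wide (y), from 10 to 62 mm above the underside; the place to grip the bail. The bail's centre of mass lies about 28 mm from the tab towards the T-bars
- bail_end_a (a point): centre of the T-bar at x = 61, y = 55 mm of the bail, 5 mm above its underside
- bail_end_b (a point): centre of the T-bar at x = 61, y = -55 mm of the bail, 5 mm above its underside
- spare_beaker: bystander: upright steel beaker, 60 mm in diameter, 140 mm tall; origin at the centre of its underside
- dye_jar: bystander: upright jar, 64 mm in diameter, 110 mm tall; origin at the centre of its underside
- rinse_bottle: bystander: upright bottle, 54 mm in diameter, 150 mm tall; origin at the centre of its underside
There are look-alikes about, which are no part of the job. What is shaped like the beaker but blue or purple is not meant.

How it is judged:
On the way:
1. the beaker is fully home in the cell, base first (x of beaker_base in the frame of carrier above 0.131 m and y of beaker_base in the frame of carrier between -0.005 and 0.005 m and z of beaker_base in the frame of carrier between 0.055 and 0.065 m and angle between the x axis of beaker and the x axis of carrier, either way round below 0.08 rad), for 0.2 s.
At the end, for the whole second after the job is handed in: Beaker at rest base first in the cell: base within 6 mm of the back wall, 5 mm of the axis, straight to 0.08 rad. Bail at rest in the slots: T-bar centres within 4 mm in height and 6 mm sideways of seated, at carrier x = 42 to 60 mm; cross bar within 5 mm of seated height (all of step 1 and x of bail_end_a in the frame of carrier between 0.042 and 0.06 m and y of bail_end_a in the frame of carrier between 0.049 and 0.061 m and z of bail_end_a in the frame of carrier between 0.064 and 0.072 m and x of bail_end_b in the frame of carrier between 0.042 and 0.06 m and y of bail_end_b in the frame of carrier between -0.061 and -0.049 m and z of bail_end_b in the frame of carrier between 0.064 and 0.072 m and z of bail in the frame of carrier between 0.058 and 0.068 m and linear speed of each of beaker, bail below 0.02 m/s); the robot touches nothing.
It fails at once if the spare beaker is shifted by more than 30 mm or tipped (distance of spare_beaker from where it was at the start of the episode above 0.03 m or angle between spare_beaker's own z axis and vertical above 0.3 rad).
It fails at once if the dye jar is shifted by more than 30 mm or tipped (distance of dye_jar from where it was at the start of the episode above 0.03 m or angle between dye_jar's own z axis and vertical above 0.3 rad).
It fails at once if the rinse bottle is shifted by more than 30 mm or tipped (distance of rinse_bottle from where it was at the start of the episode above 0.03 m or angle between rinse_bottle's own z axis and vertical above 0.3 rad).
It also fails if it takes over 72 s, if anything falls off the work surface, if the arm or the gripper's body presses on something with over 40 N, if the wrist force passes 120 N, or if a joint passes its speed limit or range.

## Working session

There is one attempt and no reset: what is moved stays moved. The work goes in short steps, Python scripts to look and compute and a tool call to move; the robot and the scene stay as the last step left them, time stands still between calls to the robot, and variables do not carry over. Pictures are saved under pics/ and viewed, at most 10 in all, crops included, and the job is handed in when it is done.

Besides the shell and the picture viewer there is one more tool, called as name(argument=value, ...) on one line, values as JSON. play_rows: Moves the arm, as the interface text tells. Scaled input: -1 to 1 covers 10 cm each way for a shift and 0.5 rad each way for a turn. Its arguments: {"type":"object","properties":{"motion":{"type":"array"},"grip_force":{"type":"number"}},"required":["motion"]}

```bash
mkdir -p pics; ls; python3 - <<'E'
from rig import *
import cv2,numpy as np
s=get_state();print({k:np.round(v,3).tolist() for k,v in s.items()},grip_point_offset)
for n in("scene","side","wrist"):
    c=read_camera(n);cv2.imwrite(f"pics/{n}0.png",c["frame"][:,:,::-1]);print(n,c["vfov"],c["cx"],c["cy"],np.round(c["pose"],3).tolist())
    np.savez(f"{n}0.npz",**c)
E
```

```text
pics
{'time': 0.0, 'joint_positions': [-1.425, 0.6, -0.003, 1.6, 0.002, 0.943, -0.08], 'dq': [-0.002, 0.0, -0.002, 0.001, -0.0, 0.0, -0.0], 'tau': [0.0, -76.508, 1.498, -25.234, -0.052, 0.017, 0.0], 'position': [0.16, 0.707, 0.218], 'tool_rot': [-0.0, 0.111, 0.994, -0.001], 'contact_force': [-1.13, -0.641, -0.586], 'moment': [0.061, 0.003, 0.051], 'gripper_force': 0.0, 'width': 0.093} 0.0188
scene 57.66389944685559 274.7307324618207 212.8742967270006 [[-0.83, 0.323, -0.455, 0.96], [0.558, 0.479, -0.678, 0.747], [-0.001, -0.816, -0.578, 0.694], [0.0, 0.0, 0.0, 1.0]]
side 46.06591656902757 281.18783441710855 208.40193791022014 [[0.974, -0.166, 0.156, 0.298], [-0.227, -0.673, 0.704, -0.897], [-0.012, -0.721, -0.693, 0.952], [0.0, 0.0, 0.0, 1.0]]
wrist 65.70646984690485 281.4199828682366 212.54983550314932 [[0.222, 0.932, 0.288, 0.08], [0.975, -0.212, -0.067, 0.724], [-0.002, 0.296, -0.955, 0.384], [0.0, 0.0, 0.0, 1.0]]
```

```bash
python3 - <<'E'
import cv2,numpy as np
a=cv2.imread("pics/scene0.png");b=cv2.imread("pics/side0.png")
cv2.imwrite("pics/s1.png",cv2.resize(a,(800,600),interpolation=cv2.INTER_CUBIC));cv2.imwrite("pics/d1.png",cv2.resize(b,(800,600),interpolation=cv2.INTER_CUBIC))
E
```

```text
(no output)
```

View pics/s1.png

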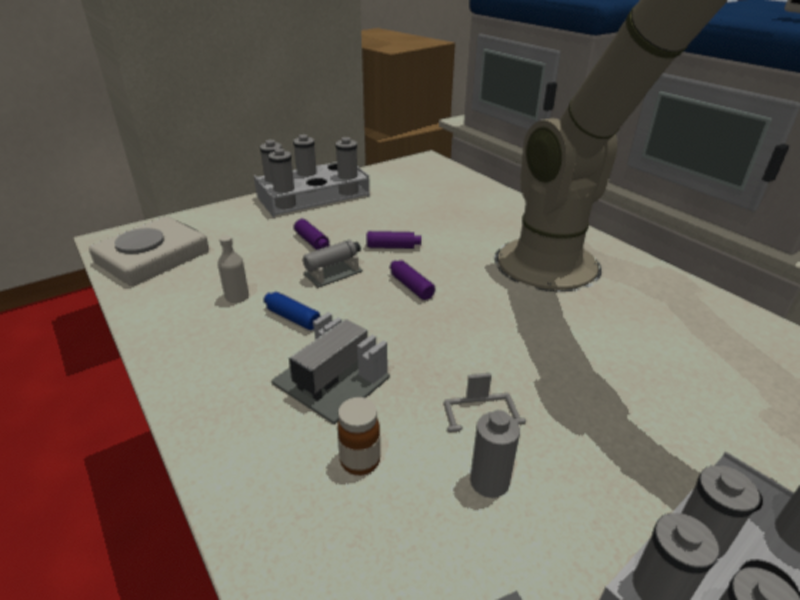

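View pics/d1.png

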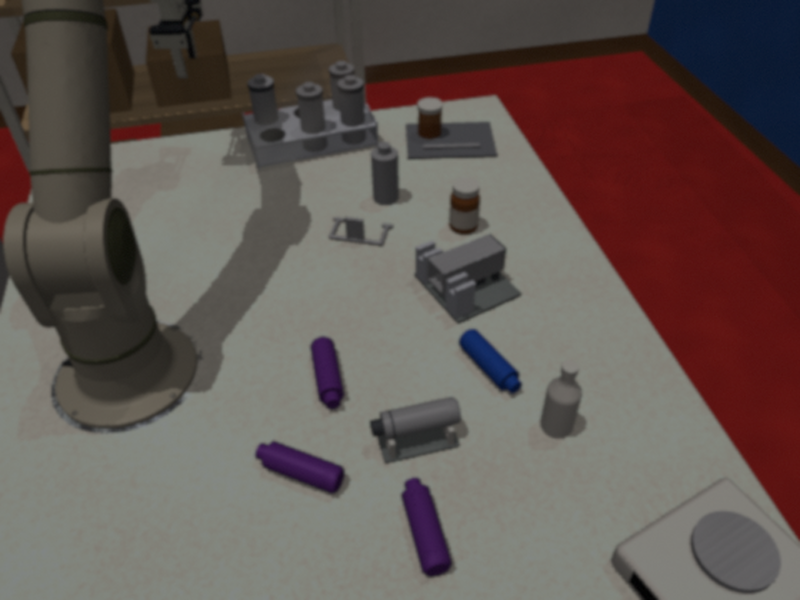

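Candidates (800×600 side pixels): the grey lying cylinder in the cradle (420,420), blue (490,360), purple (327,372), (300,467), (426,527), and the upright grey beakers (385,175) and in the racks. By the description it is the grey one in the cradle, with its dark knob at (378,427) towards the robot. The carrier is at (465,275), with its mouth towards the robot. The bail is at (360,235), with its T-ends away from the camera. The jar is at (464,208), the bottle at (560,405) and the spare beaker at (385,175).

```bash
cat > h.py <<'E'
import numpy as np,cv2
from scipy.optimize import least_squares
def ld(n): return dict(np.load(n+".npz"))
def foc(c): return c["frame"].shape[0]/2/np.tan(np.radians(float(c["vfov"]))/2)
def proj(c,P,fish=False):
    P=np.atleast_2d(P);T=np.linalg.inv(c["pose"]);q=P@T[:3,:3].T+T[:3,3];f=foc(c)
    r=np.hypot(q[:,0],q[:,1]);k=np.arctan2(r,q[:,2])/np.maximum(r,1e-9) if fish else 1/q[:,2]
    return np.c_[c["cx"]+f*q[:,0]*k,c["cy"]+f*q[:,1]*k]
def ray(c,u,v,z,fish=False):
    f=foc(c);d=np.array([(u-c["cx"])/f,(v-c["cy"])/f,1.])
    if fish:
        t=np.hypot(*d[:2]);d=np.array([*(d[:2]/t*np.sin(t)),np.cos(t)])
    d=c["pose"][:3,:3]@d;o=c["pose"][:3,3];return o+d*(z-o[2])/d[2]
def place(p,M): # p=x,y,yaw
    c,s=np.cos(p[2]),np.sin(p[2]);M=np.atleast_2d(M);return np.c_[p[0]+c*M[:,0]-s*M[:,1],p[1]+s*M[:,0]+c*M[:,1],M[:,2]]
def fit(p0,obs): # obs: list of (cam,fish,model Nx3,pix Nx2)
    r=least_squares(lambda p:np.concatenate([(proj(c,place(p,M),f)-np.array(x)).ravel() for c,f,M,x in obs]),p0,loss="soft_l1",f_scale=2)
    return r.x,[np.round(proj(c,place(r.x,M),f)-np.array(x),1).tolist() for c,f,M,x in obs]
def crop(c,x0,y0,x1,y1,s,fn):
    cv2.imwrite(fn,cv2.resize(c["frame"][y0:y1,x0:x1,::-1],None,fx=s,fy=s,interpolation=cv2.INTER_CUBIC))
E
python3 - <<'E'
from h import *
d=ld("side0");s=ld("scene0");k=560/800
for n,c,u,v,z in[("base",d,458,415,.05),("knob",d,376,427,.05),("tab",d,355,228,.036),("carrier corner near",d,460,300,.081),("celltopback",d,495,240,.0865),("mouth top",d,440,268,.0865),("spare",d,385,200,0),("jar",d,464,230,0),("bottle",d,560,432,0),
 ("S tab",s,480,385,.036),("S celltop L",s,327,325,.0865),("S end1",s,455,428,.005),("S end2",s,522,421,.005),("S beak base",s,310,260,.05),("S knob",s,356,247,.05)]:
    print(n,ray(c,u*k,v*k,z)[:2].round(3))
# montage 
def cr(c,x0,y0,w,h): return cv2.resize(c["frame"][y0:y0+h,x0:x0+w,::-1],(400,300),interpolation=cv2.INTER_CUBIC)
a=cr(s,180,215,100,75);b=cr(d,280,155,100,75);e=cr(d,220,135,80,60);f=cr(s,300,255,80,60)
cv2.imwrite("pics/m1.png",np.vstack([np.hstack([a,b]),np.hstack([f,e])]))
E
```

```text
base [ 0.526 -0.26 ]
knob [ 0.396 -0.252]
tab [0.457 0.263]
carrier corner near [ 0.593 -0.042]
celltopback [0.704 0.097]
mouth top [0.58  0.043]
spare [0.548 0.393]
jar [0.691 0.244]
bottle [ 0.69  -0.296]
S tab [0.452 0.26 ]
S celltop L [0.618 0.023]
S end1 [0.53  0.292]
S end2 [0.427 0.342]
S beak base [ 0.513 -0.26 ]
S knob [ 0.394 -0.254]
```

View pics/m1.png

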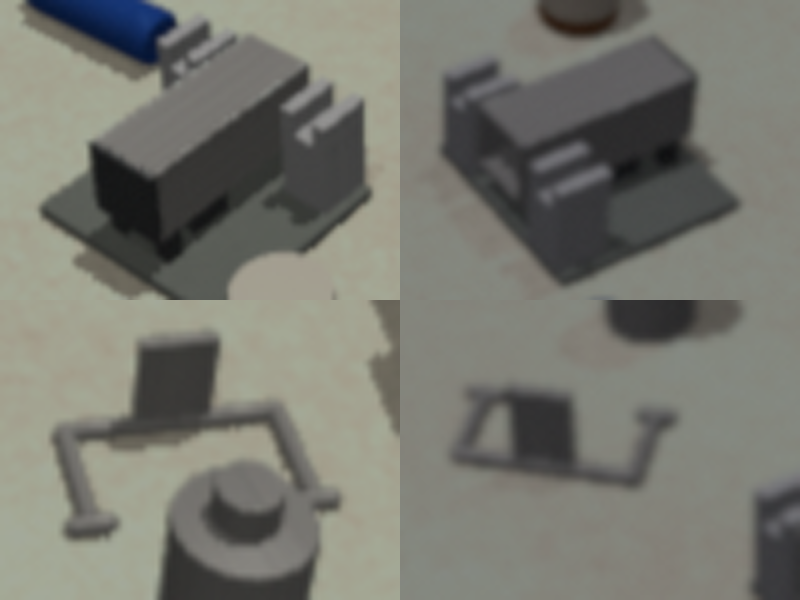

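The crops show the carrier's mouth with its blocks facing the robot, and all the edges of the bail. I'll fit the poses from these corners.

```bash
python3 - <<'E'
from h import *
d=ld("side0");s=ld("scene0")
A=lambda l,o,k:np.array(l,float)/k+o
t=.0865;w=.0265;g=.006
o1=(s,False,np.array([[.14,-w,t],[.14,w,t],[0,-w,t],[0,w,t],[.15,-.08,g],[0,.08,g]]),A([(90,145),(163,177),(248,38),(309,68),(42,210),(370,190)],[180,215],4))
o2=(d,False,np.array([[.14,w,t],[.14,-w,t],[0,-w,t],[0,-.08,g],[.15,-.08,g],[0,.08,g]]),A([(255,37),(297,73),(122,150),(167,280),(338,204),(43,150)],[280,155],4))
print("carrier",*fit([.58,.04,.6],[o1,o2]))
M=np.array([[.061,.055,.005],[.061,-.055,.005],[0,.055,.005],[0,-.055,.005],[0,.02,.062],[0,-.02,.062]])
b1=(s,False,M,A([(322,198),(92,224),(278,110),(65,135),(217,36),(138,42)],[300,255],5))
b2=(d,False,M,A([(85,94),(257,118),(57,158),(238,182),(115,91),(172,93)],[220,135],5))
print("bail",*fit([.455,.26,1.4],[b1,b2]))
for n,o in(("car S",[o1]),("car D",[o2])):print(n,fit([.58,.04,.6],o)[0])
for n,o in(("bail S",[b1]),("bail D",[b2])):print(n,fit([.455,.26,1.4],o)[0])
E
```

```text
carrier [0.5736229  0.05092151 0.31206124] [[[0.1, -0.6], [-2.6, 0.6], [-0.3, -1.2], [-0.4, -1.0], [-1.6, 0.3], [0.7, 0.3]], [[-1.7, -0.9], [-0.7, 0.5], [0.1, -0.7], [-0.9, 0.7], [1.1, -0.7], [-1.5, -0.9]]]
bail [0.45624549 0.26081681 1.13610274] [[[-1.4, 0.2], [-0.1, 0.5], [-0.9, -0.2], [-0.8, -0.2], [0.3, -0.6], [0.1, -0.1]], [[-0.2, 0.1], [-0.3, -0.6], [0.1, -0.7], [-0.9, -1.1], [-1.7, -0.9], [0.0, 0.2]]]
car S [0.57257404 0.05171772 0.32039913]
car D [0.57490596 0.04989694 0.30392863]
bail S [0.45543338 0.26156625 1.13461521]
bail D [0.45727814 0.25791833 1.14065772]
```

Fits: carrier mouth (0.574, 0.051) with yaw 0.31, bail (0.456, 0.261) with yaw 1.136. Next I move to a view from above for a closer measurement.

play_rows(motion=[[[-1,-0.16,-0.19,-0.06,0],[-1,-0.32,-0.38,-0.12,0],[-1,-0.48,-0.58,-0.18,0],[-1,-0.64,-0.77,-0.24,0],[-1,-0.8,-0.96,-0.3,0]]])

```text
time: 0.57
position: [0.2174, 0.5944, 0.2486]
tool_rot: [0.0, 0.111, 0.994, -0.0]
contact_force: [1.2, 0.7, 0.1]
width: 0.0929
gripper_force: 0.0
```

play_rows(motion=[[[-1,-0.16,-0.19,-0.06,0],[-1,-0.32,-0.38,-0.12,0],[-1,-0.48,-0.58,-0.18,0],[-1,-0.64,-0.77,-0.24,0],[-1,-0.8,-0.96,-0.3,0]]])

```text
time: 0.98
position: [0.2742, 0.4831, 0.2788]
tool_rot: [-0.0, 0.111, 0.994, -0.0]
contact_force: [-0.1, -0.1, -0.9]
width: 0.0928
gripper_force: 0.0
```

play_rows(motion=[[[-1,-0.16,-0.19,-0.06,0],[-1,-0.32,-0.38,-0.12,0],[-1,-0.48,-0.58,-0.18,0],[-1,-0.64,-0.77,-0.24,0],[-1,-0.8,-0.96,-0.3,0]]])

```text
time: 1.4
position: [0.3309, 0.3719, 0.3088]
tool_rot: [-0.0, 0.111, 0.994, -0.0]
contact_force: [0.5, 0.8, 0.2]
width: 0.0931
gripper_force: 0.0
```

play_rows(motion=[[[-1,-0.16,-0.19,-0.06,0],[-1,-0.32,-0.38,-0.12,0],[-1,-0.48,-0.58,-0.18,0],[-1,-0.64,-0.77,-0.24,0],[-1,-0.8,-0.96,-0.3,0]]])

```text
time: 1.82
position: [0.3877, 0.2605, 0.3389]
tool_rot: [-0.0, 0.111, 0.994, -0.0]
contact_force: [0.6, -0.1, 0.1]
width: 0.093
gripper_force: 0.0
```

play_rows(motion=[[[-1,-0.16,-0.19,-0.06,0],[-1,-0.32,-0.38,-0.12,0],[-1,-0.48,-0.58,-0.18,0],[-1,-0.64,-0.77,-0.24,0],[-1,-0.8,-0.96,-0.3,0]]])

```text
time: 2.23
position: [0.4445, 0.1492, 0.3689]
tool_rot: [-0.0, 0.111, 0.994, 0.0]
contact_force: [1.0, 0.1, -0.6]
width: 0.0928
gripper_force: 0.0
```

```bash
python3 - <<'E'
from rig import *
import cv2,numpy as np
from h import *
s=get_state();print({k:np.round(s[k],3).tolist() for k in("time","joint_positions","position","tool_rot")})
c=read_camera("wrist");np.savez("wrist1.npz",**c);print(np.round(c["pose"],3).tolist())
p=[.5735,.051,.312];b=[.456,.261,1.136]
print(proj(c,place(p,[[0,0,.0865],[.14,0,.0865]]),True),proj(c,place(b,[[0,0,.062],[.061,0,.005]]),True))
cv2.imwrite("pics/w1.png",cv2.resize(c["frame"][:,:,::-1],(800,600),interpolation=cv2.INTER_CUBIC))
E
```

```text
{'time': 2.233, 'joint_positions': [-0.635, 0.12, 0.217, 1.97, -0.03, 1.055, 0.943], 'position': [0.444, 0.149, 0.369], 'tool_rot': [-0.0, 0.111, 0.994, 0.0]}
[[0.222, 0.931, 0.288, 0.364], [0.975, -0.212, -0.066, 0.167], [-0.0, 0.296, -0.955, 0.535], [0.0, 0.0, 0.0, 1.0]]
[[238.72392957 268.50234265]
 [284.49571037 330.39917485]] [[356.7723034  162.63263123]
 [382.69578674 165.98771031]]
```

View pics/w1.png

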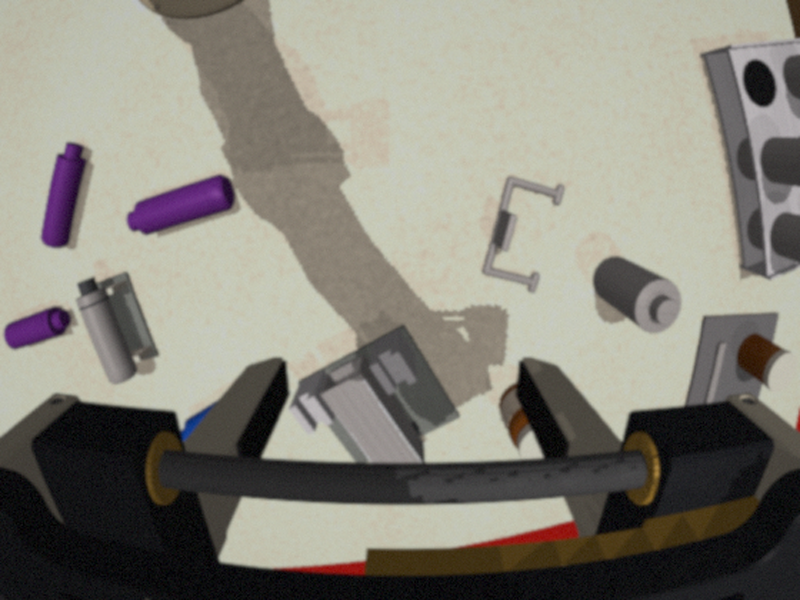

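The wrist picture (800×600) shows the beaker in its cradle at (105,330) with the knob at (88,287), the bail at (525,235) and the carrier at (380,395), all consistent with the fits. Next I hover over the beaker.

play_rows(motion=[[[-1,-0.04,-0.19,0.06,-0.07],[-1,-0.09,-0.38,0.12,-0.14],[-1,-0.13,-0.57,0.18,-0.2],[-1,-0.18,-0.76,0.24,-0.27],[-1,-0.22,-0.96,0.3,-0.34]]])

```text
time: 2.7
position: [0.4444, 0.0514, 0.3383]
tool_rot: [0.0, 0.025, 1.0, 0.0]
contact_force: [0.6, -0.5, 0.3]
width: 0.0927
gripper_force: 0.0
```

play_rows(motion=[[[-1,-0.01,-0.2,0.09,0],[-1,-0.02,-0.4,0.18,0],[-1,-0.04,-0.6,0.27,0],[-1,-0.05,-0.8,0.36,0],[-1,-0.06,-1,0.45,0]]])

```text
time: 3.12
position: [0.445, -0.0489, 0.2932]
tool_rot: [0.0, 0.026, 1.0, 0.0]
contact_force: [0.1, 0.1, 0.9]
width: 0.0929
gripper_force: 0.0
```

play_rows(motion=[[[-1,-0.01,-0.2,0.09,0],[-1,-0.02,-0.4,0.18,0],[-1,-0.04,-0.6,0.27,0],[-1,-0.05,-0.8,0.36,0],[-1,-0.06,-1,0.45,0]]])

```text
time: 3.53
position: [0.4458, -0.149, 0.2482]
tool_rot: [0.0, 0.026, 1.0, 0.0]
contact_force: [-0.9, 0.6, -0.2]
width: 0.093
gripper_force: 0.0
```

play_rows(motion=[[[-1,-0.01,-0.2,0.09,0],[-1,-0.02,-0.4,0.18,0],[-1,-0.04,-0.6,0.27,0],[-1,-0.05,-0.8,0.36,0],[-1,-0.06,-1,0.45,0]]])

```text
time: 3.95
position: [0.4466, -0.2492, 0.203]
tool_rot: [-0.0, 0.026, 1.0, 0.0]
contact_force: [0.0, 0.3, -0.1]
width: 0.093
gripper_force: 0.0
```

```bash
python3 - <<'E'
from rig import *
import cv2,numpy as np
from h import *
s=get_state();print({k:np.round(s[k],4).tolist() for k in("time","joint_positions","position","tool_rot")})
c=read_camera("wrist");np.savez("wrist2.npz",**c)
print(proj(c,s["position"],True))
cv2.imwrite("pics/w2.png",cv2.resize(c["frame"][:,:,::-1],(800,600),interpolation=cv2.INTER_CUBIC))
E
```

```text
{'time': 3.95, 'joint_positions': [0.1282, 0.3834, 0.3656, 2.1157, -0.2151, 0.6772, 2.1563], 'position': [0.4466, -0.2492, 0.203], 'tool_rot': [-0.0001, 0.0263, 0.9997, 0.0001]}
[[282.90435768 264.16424416]]
```

View pics/w2.png

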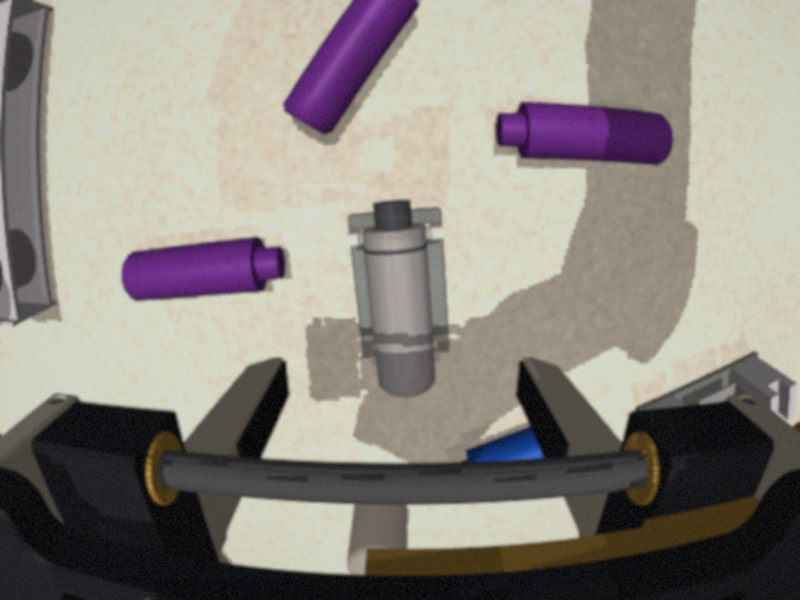

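The picture shows the grey beaker in the cradle, with its knob at (392,202) and base end at (407,393). It is metallic grey, so it is the right one.

```bash
python3 - <<'E'
from h import *
c=ld("wrist2");k=.7
for n,u,v,z in[("knobface top",392,202,.063),("base far",407,393,.068),("sh mid",395.5,233,.055),("base mid",406.5,379,.055),("sh L",364,235,.055),("sh R",427,232,.055)]:
    print(n,ray(c,u*k,v*k,z,True)[:2].round(4))
d=ld("side0")
for n,u,v,z in[("knob top",376,417,.063),]:print(n,ray(d,u*k,v*k,z)[:2].round(4))
w=ld("wrist1")
# bail & carrier from wrist1 (800px)
T=np.array([[.061,.055,.005],[.061,-.055,.005],[0,.055,.005],[0,-.055,.005]])
print("bail w",fit([.456,.261,1.136],[(w,True,T,np.array([(559,194),(533,281),(511,181),(489,268)])*k)]))
E
```

```text
knobface top [ 0.389  -0.2536]
base far [ 0.5261 -0.2507]
sh mid [ 0.411  -0.2526]
base mid [ 0.5211 -0.2507]
sh L [ 0.4111 -0.2742]
sh R [ 0.4114 -0.2311]
knob top [ 0.3988 -0.2431]
bail w (array([0.45598042, 0.26173117, 1.11666627]), [[[0.2, -0.2], [0.8, 0.2], [0.3, -1.0], [-1.4, 1.1]]])
```

play_rows(motion=[[[-1,-0.05,-0.01,0.2,-0.07],[-1,-0.1,-0.02,0.4,-0.14],[-1,-0.1,-0.02,0.6,-0.14],[-1,-0.1,-0.02,0.8,-0.14],[-1,-0.1,-0.02,0.9,-0.14]]], grip_force=50)

```text
time: 4.42
position: [0.4559, -0.2503, 0.1117]
tool_rot: [-0.001, -0.009, 1.0, 0.001]
contact_force: [-0.6, 0.3, -0.9]
width: 0.093
gripper_force: 0.0
```

play_rows(motion=[[[-1,0,0,0.3,0],[-1,0,0,0.6,0],[-1,0,0,0.82,0],[-1,0,0,0.82,0],[0.2,0,0,0.82,0]]])

```text
time: 4.83
position: [0.456, -0.2507, 0.0313]
tool_rot: [-0.001, -0.008, 1.0, 0.001]
contact_force: [0.7, -0.2, 0.2]
width: 0.0895
gripper_force: 0.0
```

play_rows(motion=[[[0.6,0,0,0,0],[1,0,0,0,0],[1,0,0,0,0],[1,0,0,0,0],[1,0,0,0,0]]])

```text
time: 5.25
position: [0.457, -0.251, 0.0325]
tool_rot: [0.001, -0.009, 1.0, -0.0]
contact_force: [0.5, -0.3, -0.6]
width: 0.0573
gripper_force: 0.0
```

play_rows(motion=[[[1,0,0,0,0],[1,0,0,-0.1,0],[1,0,0,-0.3,0],[1,0,0,-0.5,0],[1,0,0,-0.5,0]]])

```text
time: 5.67
position: [0.4574, -0.2516, 0.0846]
tool_rot: [0.002, -0.008, 1.0, -0.001]
contact_force: [0.7, -0.9, -2.8]
width: 0.0431
gripper_force: 50.0
```

```bash
python3 - <<'E'
from rig import *
import cv2,numpy as np
from h import *
s=get_state();print({k:np.round(s[k],4).tolist() for k in("time","joint_positions","position","tool_rot","width","contact_force","moment")})
c=read_camera("wrist");np.savez("wrist3.npz",**c);d=read_camera("side");np.savez("side3.npz",**d)
a=cv2.resize(c["frame"][100:350,150:400,::-1],(400,400),interpolation=cv2.INTER_CUBIC);b=cv2.resize(d["frame"][230:340,220:330,::-1],(400,400),interpolation=cv2.INTER_CUBIC)
cv2.imwrite("pics/m3.png",np.hstack([a,b]))
E
```

```text
{'time': 5.6667, 'joint_positions': [0.2354, 0.5751, 0.2288, 2.1878, -0.3182, 0.4057, 2.3096], 'position': [0.4574, -0.2516, 0.0846], 'tool_rot': [0.0015, -0.0084, 1.0, -0.0007], 'width': 0.0431, 'contact_force': [0.6887, -0.9052, -2.8027], 'moment': [-0.0228, 0.0298, 0.0339]}
```

View pics/m3.png

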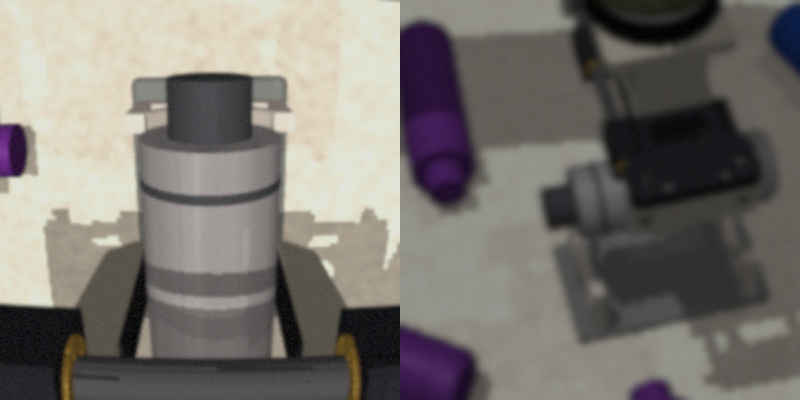

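The wrist and side views show the beaker lifted. The width of 43.1 mm suggests I started lifting before the fingers had closed, so it's gripped a little above the axis. I'll set it down and regrip.

play_rows(motion=[[[1,0,0,0.2,0],[1,0,0,0.35,0],[1,0,0,0.43,0],[1,0,0,0.45,0],[0.4,0,0,0.45,0]]])

```text
time: 6.18
position: [0.4566, -0.2519, 0.0373]
tool_rot: [0.001, -0.008, 1.0, -0.0]
contact_force: [-3.2, 0.3, 20.0]
width: 0.0431
gripper_force: 50.0
```

play_rows(motion=[[[-0.3,0,0,0,0],[-0.3,0,0,0.05,0],[-0.3,0,0,0.05,0],[1,0,0,0.05,0],[1,0,0,0.05,0]]])

```text
time: 6.6
position: [0.4563, -0.2508, 0.0311]
tool_rot: [-0.0, -0.009, 1.0, 0.0]
contact_force: [0.4, 0.2, 0.7]
width: 0.0512
gripper_force: 0.0
```

play_rows(motion=[[[1,0,0,0,0],[1,0,0,0,0],[1,0,0,0,0],[1,0,0,0,0],[1,0,0,0,0]]])

```text
time: 7.02
position: [0.4566, -0.2517, 0.0317]
tool_rot: [0.0, -0.008, 1.0, -0.0]
contact_force: [-1.0, -4.9, -2.2]
width: 0.0431
gripper_force: 49.9
```

play_rows(motion=[[[1,0,0,0,0],[1,0,0,0,0],[1,0,0,0,0],[1,0,0,0,0],[1,0,0,0,0]]])

```text
time: 7.43
position: [0.4566, -0.2516, 0.0317]
tool_rot: [0.0, -0.008, 1.0, -0.0]
contact_force: [-0.5, -5.2, -1.6]
width: 0.0431
gripper_force: 49.9
```

```bash
python3 - <<'E'
from rig import *
import numpy as np
s=get_state();print({k:np.round(s[k],4).tolist() for k in("time","position","tool_rot","width","contact_force","moment","gripper_force")})
E
```

```text
{'time': 7.4333, 'position': [0.4566, -0.2516, 0.0317], 'tool_rot': [0.0002, -0.0082, 1.0, -0.0004], 'width': 0.0431, 'contact_force': [-0.5497, -5.166, -1.6004], 'moment': [-1.1794, 0.207, -0.2029], 'gripper_force': 49.9463}
```

play_rows(motion=[[[1,0,0,-0.1,0],[1,0,0,-0.3,0],[1,0,0,-0.5,0],[1,0,0,-0.7,0],[1,0,0,-0.8,0]]])

```text
time: 7.85
position: [0.4567, -0.2502, 0.1138]
tool_rot: [0.0, -0.009, 1.0, 0.0]
contact_force: [0.8, -0.4, -3.5]
width: 0.0432
gripper_force: 50.0
```

play_rows(motion=[[[1,-0.02,0.18,0,0],[1,-0.04,0.36,0,0],[1,-0.06,0.55,0,0],[1,-0.08,0.73,0,0],[1,-0.1,0.91,0,0]]])

```text
time: 8.27
position: [0.4645, -0.1581, 0.1116]
tool_rot: [-0.0, -0.009, 1.0, 0.001]
contact_force: [-0.4, -0.7, -3.3]
width: 0.0432
gripper_force: 50.0
```

play_rows(motion=[[[1,-0.02,0.18,0,0],[1,-0.04,0.36,0,0],[1,-0.06,0.55,0,0],[1,-0.08,0.73,0,0],[1,-0.1,0.91,0,0]]])

```text
time: 8.68
position: [0.4728, -0.0669, 0.1116]
tool_rot: [-0.001, -0.009, 1.0, 0.0]
contact_force: [-0.5, 0.2, -4.4]
width: 0.0432
gripper_force: 50.0
```

play_rows(motion=[[[1,-0.02,0.18,0,-0.12],[1,-0.04,0.36,0,-0.24],[1,-0.06,0.55,0,-0.36],[1,-0.08,0.73,0,-0.48],[1,-0.1,0.91,0,-0.59]]])

```text
time: 9.1
position: [0.4811, 0.0241, 0.1116]
tool_rot: [-0.001, -0.158, 0.988, 0.0]
contact_force: [0.1, 0.5, -3.3]
width: 0.0426
gripper_force: 50.0
```

play_rows(motion=[[[1,0,0,0,0],[1,0,0,0,0],[1,0,0,0,0],[1,0,0,0,0],[1,0,0,0,0]]])

```text
time: 9.52
position: [0.4816, 0.0217, 0.1117]
tool_rot: [-0.0, -0.155, 0.988, -0.0]
contact_force: [0.2, -0.2, -3.6]
width: 0.043
gripper_force: 50.0
```

```bash
python3 - <<'E'
from rig import *
import cv2,numpy as np
from h import *
s=get_state();print({k:np.round(s[k],4).tolist() for k in("time","joint_positions","position","tool_rot","width","contact_force","moment")})
c=read_camera("wrist");np.savez("wrist4.npz",**c);d=read_camera("side");np.savez("side4.npz",**d);e=read_camera("scene");np.savez("scene4.npz",**e)
a=cv2.resize(c["frame"][100:350,150:400,::-1],(400,400),interpolation=cv2.INTER_CUBIC);b=cv2.resize(d["frame"][145:235,250:380,::-1],(400,277),interpolation=cv2.INTER_CUBIC)
f=cv2.resize(e["frame"][170:290,180:340,::-1],(400,300),interpolation=cv2.INTER_CUBIC)
L=np.zeros((600,400,3),np.uint8);L[:400]=a
R=np.zeros((600,400,3),np.uint8);R[:277]=b;R[280:580]=f
cv2.imwrite("pics/m4.png",np.hstack([L,R]))
E
```

```text
{'time': 9.5167, 'joint_positions': [-0.336, 0.497, 0.2429, 2.2548, -0.2861, 0.4176, 2.0225], 'position': [0.4816, 0.0217, 0.1117], 'tool_rot': [-0.0002, -0.1547, 0.988, -0.0001], 'width': 0.043, 'contact_force': [0.235, -0.168, -3.6408], 'moment': [0.0027, 0.0798, -0.0129]}
```

View pics/m4.png

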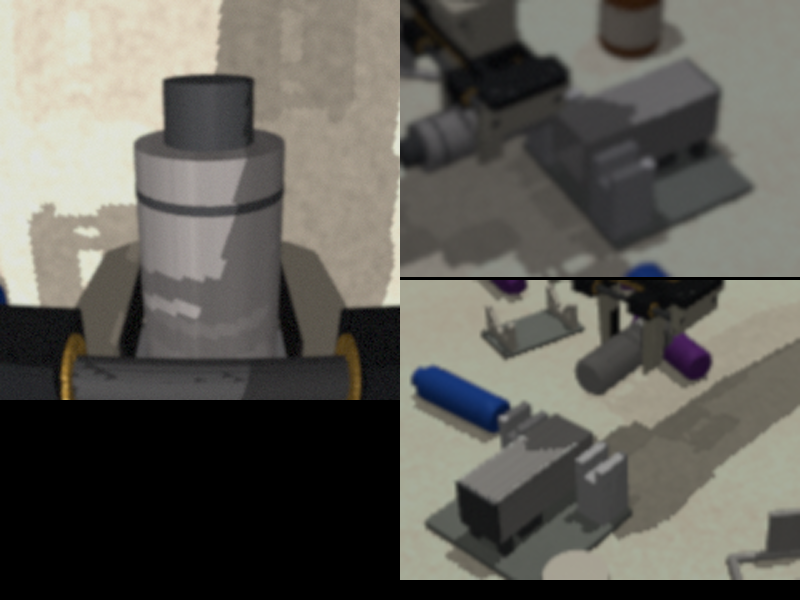

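The beaker hangs level and squarely in the grip, axis along the cell. I'll refine the carrier pose using the image gradients along its edges.

```bash
cat > ref.py <<'E'
from h import *
from scipy.ndimage import map_coordinates
from scipy.optimize import minimize
def G(c):
    g=cv2.GaussianBlur(cv2.cvtColor(c["frame"],cv2.COLOR_RGB2GRAY).astype(float),(0,0),1.0)
    return cv2.Sobel(g,-1,1,0),cv2.Sobel(g,-1,0,1)
def score(c,g,lines,fish=False):
    s=0
    for a,b in lines:
        t=np.linspace(.05,.95,40)[:,None];q=proj(c,np.array(a)*(1-t)+np.array(b)*t,fish)
        d=q[-1]-q[0];n=np.array([-d[1],d[0]])/np.hypot(*d)
        v=[map_coordinates(k,[q[:,1],q[:,0]],order=1) for k in g]
        s+=abs((v[0]*n[0]+v[1]*n[1]).mean())
    return s
E
python3 - <<'E'
from ref import *
d=ld("side0");s=ld("scene0");gd,gs=G(d),G(s)
t=.0865;w=.0265;h=.081
common=[([0,-w,t],[.137,-w,t]),([0,w,t],[.137,w,t])]
S=common+[([0,.08,.01],[.15,.08,.01]),([.15,-.08,.01],[.15,0,.01]),([0,-w,t],[0,w,t]),([.04,.037,h],[.04,.047,h]),([.04,.063,h],[.04,.073,h]),([0,.073,h],[.04,.073,h])]
D=common+[([0,-.08,.01],[.15,-.08,.01]),([0,-.08,.0],[0,.08,.0]),([0,-.037,h],[.04,-.037,h]),([0,-.073,h],[.04,-.073,h])]
def L(p,l): return [place(p,np.array(x)) for x in l]
p0=np.array([.5736,.0509,.312])
for n,f in(("S",lambda p:score(s,gs,L(p,S))),("D",lambda p:score(d,gd,L(p,D))),("B",lambda p:score(s,gs,L(p,S))+score(d,gd,L(p,D)))):
    best=min((minimize(lambda q:-f(p0+q*[.003,.003,.015]),x0,method="Nelder-Mead",options=dict(initial_simplex=np.array(x0)+np.vstack([np.zeros(3),np.eye(3)]))) for x0 in ([0,0,0],[1,-1,0],[-1,1,1],[0,1,-1])),key=lambda r:r.fun)
    print(n,(p0+best.x*[.003,.003,.015]).round(4),-best.fun,f(p0))
E
```

```text
S [0.5751 0.0497 0.3513] 797.4671567409181 745.0770234153384
D [0.5737 0.053  0.2636] 580.5252222126213 543.4056778833584
B [0.5745 0.0508 0.3222] 1298.800862229326 1288.4827012986968
```

```bash
python3 - <<'E'
from ref import *
d=ld("side0");s=ld("scene0");w1=ld("wrist1");gd,gs,gw=G(d),G(s),G(w1)
t=.0865;w=.0265;h=.081
c2=[([0,-w,t],[.137,-w,t]),([0,w,t],[.137,w,t])]
S=c2+[([0,.08,.01],[.15,.08,.01]),([0,-w,t],[0,w,t])]
D=c2+[([0,-.08,.01],[.15,-.08,.01]),([0,-.08,.0],[0,.08,.0])]
W=[([0,-.035,.01],[0,.075,.01]),([0,.08,.01],[.12,.08,.01]),([0,-w,t],[.08,-w,t]),([0,w,t],[.08,w,t]),([0,.037,h],[.04,.037,h]),([0,.073,h],[.04,.073,h])]
def L(p,l): return [place(p,np.array(x)) for x in l]
p0=np.array([.574,.051,.317]);sc=[.003,.003,.015]
fw=lambda p:score(w1,gw,L(p,W),True);fb=lambda p:fw(p)+score(s,gs,L(p,S))+score(d,gd,L(p,D))
for n,f in(("W",fw),("all",fb)):
    b=min((minimize(lambda q:-f(p0+q*sc),x0,method="Nelder-Mead",options=dict(initial_simplex=np.array(x0)+np.vstack([np.zeros(3),np.eye(3)]))) for x0 in ([0,0,0],[1,-1,0],[-1,1,1],[0,1,-1])),key=lambda r:r.fun)
    print(n,(p0+b.x*sc).round(4),-b.fun,f(p0))
p=p0.copy();v=w1["frame"][:,:,::-1].copy();v=cv2.resize(v,None,fx=6,fy=6,interpolation=cv2.INTER_CUBIC)
for l in L(p,W):
    q=np.round((proj(w1,l,True)+.5)*6).astype(int);cv2.line(v,tuple(map(int,q[0])),tuple(map(int,q[1])),(0,0,255),1)
cv2.imwrite("pics/o1.png",v[220*6:320*6,190*6:320*6])
E
```

```text
W [0.5712 0.049  0.31  ] 766.6857598685882 618.004800554244
all [0.5718 0.0494 0.3044] 1419.6723125475046 1270.5889822959527
```

View pics/o1.png

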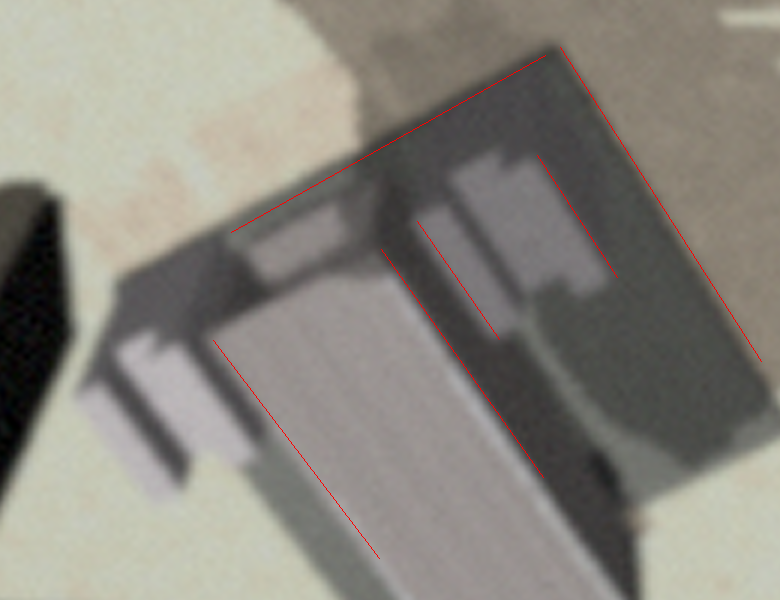

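The overlay (o1) matches the cell's long edges and the foot corner to about 1 mm sideways, with the mouth edge at (212,335)-(385,270). The tool yaw (0.311) and lateral offset (<1 mm) already fit, so I lower and insert.

play_rows(motion=[[[1,0,-0.01,0.2,0],[1,0,-0.01,0.4,0],[1,0,-0.01,0.6,0],[1,0,-0.01,0.7,0],[1,0,-0.01,0.7,0]]])

```text
time: 10.08
position: [0.4813, 0.0212, 0.04]
tool_rot: [-0.002, -0.155, 0.988, 0.0]
contact_force: [-0.7, -0.5, -3.3]
width: 0.0429
gripper_force: 50.0
```

play_rows(motion=[[[1,-0.12,0,0,0],[1,-0.2,0,0,0],[1,-0.27,0,0,0],[1,-0.34,0,0,0],[1,-0.4,0,0,0]]])

```text
time: 10.5
position: [0.5212, 0.0342, 0.0422]
tool_rot: [0.001, -0.156, 0.988, -0.0]
contact_force: [-0.8, 0.7, -3.0]
width: 0.0432
gripper_force: 50.0
```

play_rows(motion=[[[1,-0.08,0,0,0],[1,-0.16,0,0,0],[1,-0.24,0,0,0],[1,-0.32,0,0,0],[1,-0.4,0,0,0]]])

```text
time: 10.92
position: [0.559, 0.0464, 0.0416]
tool_rot: [-0.0, -0.155, 0.988, -0.0]
contact_force: [-0.8, -0.1, -3.8]
width: 0.0431
gripper_force: 50.0
```

```bash
python3 - <<'E'
from rig import *
import cv2,numpy as np
from h import *
s=get_state();print({k:np.round(s[k],4).tolist() for k in("time","joint_positions","position","tool_rot","width","contact_force","moment")})
c=read_camera("wrist");np.savez("wrist5.npz",**c);d=read_camera("side");np.savez("side5.npz",**d);e=read_camera("scene")
a=cv2.resize(c["frame"][100:350,150:400,::-1],(400,400),interpolation=cv2.INTER_CUBIC);b=cv2.resize(d["frame"][145:235,250:380,::-1],(400,277),interpolation=cv2.INTER_CUBIC)
f=cv2.resize(e["frame"][170:290,180:340,::-1],(400,300),interpolation=cv2.INTER_CUBIC)
L=np.zeros((600,400,3),np.uint8);L[:400]=a
R=np.zeros((600,400,3),np.uint8);R[:277]=b;R[280:580]=f
cv2.imwrite("pics/m5.png",np.hstack([L,R]))
E
```

```text
{'time': 10.9167, 'joint_positions': [-0.3146, 0.6746, 0.1938, 2.1173, -0.332, 0.3778, 2.0307], 'position': [0.559, 0.0464, 0.0416], 'tool_rot': [-0.0, -0.1555, 0.9878, -0.0], 'width': 0.0431, 'contact_force': [-0.8339, -0.0763, -3.8001], 'moment': [-0.073, 0.1671, 0.0013]}
```

The beaker entered with no contact force and is 55 mm deep. Now I release, back out behind the knob, shut the fingers and push.

play_rows(motion=[[[-0.2,0,0,0,0],[-0.4,0,0,0,0],[-0.4,0,0,0,0],[-0.4,0,0,0,0],[-0.4,0.05,0,0,0]]])

```text
time: 11.48
position: [0.5542, 0.0448, 0.0418]
tool_rot: [0.001, -0.156, 0.988, 0.0]
contact_force: [0.2, 1.0, -0.2]
width: 0.0645
gripper_force: 0.0
```

play_rows(motion=[[[-0.4,0.2,0,0,0],[-0.4,0.4,0,0,0],[-0.4,0.6,0,0,0],[-0.4,0.8,0,0,0],[-0.4,0.85,0,0,0]]])

```text
time: 11.9
position: [0.4688, 0.0172, 0.0419]
tool_rot: [-0.002, -0.155, 0.988, 0.0]
contact_force: [-1.1, -0.1, 0.3]
width: 0.065
gripper_force: 0.0
```

play_rows(motion=[[[1,0,0,0,0],[1,0,0,0,0],[1,0,0,0,0],[1,0,0,0,0],[1,0,0,0,0]]])

```text
time: 12.32
position: [0.4735, 0.0188, 0.0416]
tool_rot: [0.0, -0.156, 0.988, -0.0]
contact_force: [0.5, 0.8, 0.1]
width: 0.0364
gripper_force: 0.0
```

play_rows(motion=[[[1,0,0,0,0],[1,0,0,0,0],[1,0,0,0,0],[1,0,0,0,0],[1,0,0,0,0]]])

```text
time: 12.73
position: [0.4727, 0.0185, 0.0416]
tool_rot: [0.0, -0.155, 0.988, -0.0]
contact_force: [-0.5, 0.4, -0.7]
width: 0.003
gripper_force: 0.0
```

```bash
python3 - <<'E'
from rig import *
import cv2,numpy as np
from h import *
s=get_state();print({k:np.round(s[k],4).tolist() for k in("time","position","tool_rot","width","contact_force","moment")})
c=read_camera("wrist");np.savez("wrist6.npz",**c);d=read_camera("side");e=read_camera("scene")
a=cv2.resize(c["frame"][100:350,150:400,::-1],(400,400),interpolation=cv2.INTER_CUBIC);b=cv2.resize(d["frame"][145:235,250:380,::-1],(400,277),interpolation=cv2.INTER_CUBIC)
f=cv2.resize(e["frame"][170:290,180:340,::-1],(400,300),interpolation=cv2.INTER_CUBIC)
L=np.zeros((600,400,3),np.uint8);L[:400]=a
R=np.zeros((600,400,3),np.uint8);R[:277]=b;R[280:580]=f
cv2.imwrite("pics/m6.png",np.hstack([L,R]))
E
```

```text
{'time': 12.7333, 'position': [0.4727, 0.0185, 0.0416], 'tool_rot': [0.0, -0.1555, 0.9878, -0.0], 'width': 0.003, 'contact_force': [-0.4687, 0.3724, -0.702], 'moment': [0.0545, 0.0198, 0.0295]}
```

View pics/m6.png

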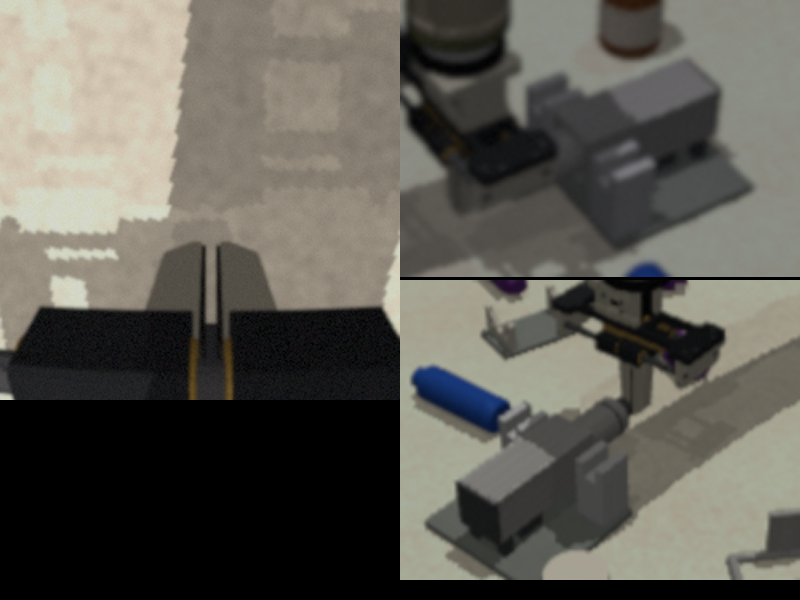

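The beaker lies straight in the cell (scene crop (600,410)) and the shut fingers stand behind the knob. Pushing.

play_rows(motion=[[[1,-0.08,0,0,0],[1,-0.16,0,0,0],[1,-0.24,0,0,0],[1,-0.32,0,0,0],[1,-0.4,0,0,0]]])

```text
time: 13.3
position: [0.5106, 0.0309, 0.0415]
tool_rot: [-0.001, -0.155, 0.988, 0.0]
contact_force: [-6.4, -2.4, 4.4]
width: 0.0006
gripper_force: 2.9
```

play_rows(motion=[[[1,-0.08,0,0,0],[1,-0.16,0,0,0],[1,-0.24,0,0,0],[1,-0.32,0,0,0],[1,-0.4,0,0,0]]])

```text
time: 13.72
position: [0.5483, 0.0431, 0.0416]
tool_rot: [-0.001, -0.155, 0.988, 0.0]
contact_force: [-5.8, -1.6, 4.7]
width: 0.0003
gripper_force: 3.1
```

play_rows(motion=[[[1,-0.02,0,0,0],[1,-0.04,0,0,0],[1,-0.06,0,0,0],[1,-0.08,0,0,0],[1,-0.1,0,0,0]]])

```text
time: 14.13
position: [0.5576, 0.0459, 0.0416]
tool_rot: [-0.001, -0.155, 0.988, -0.0]
contact_force: [-4.6, -1.6, 2.6]
width: 0.0007
gripper_force: 2.2
```

play_rows(motion=[[[1,-0.01,0,0,0],[1,-0.02,0,0,0],[1,-0.03,0,0,0],[1,-0.04,0,0,0],[1,-0.04,0,0,0]]])

```text
time: 14.55
position: [0.5611, 0.0471, 0.0415]
tool_rot: [-0.001, -0.155, 0.988, 0.0]
contact_force: [-4.5, -2.1, 4.2]
width: 0.0006
gripper_force: 3.1
```

play_rows(motion=[[[1,-0.01,0,0,0],[1,-0.01,0,0,0],[1,-0.02,0,0,0],[1,-0.02,0,0,0],[1,-0.02,0,0,0]]])

```text
time: 14.97
position: [0.5611, 0.047, 0.0415]
tool_rot: [-0.003, -0.155, 0.988, 0.0]
contact_force: [-10.9, -3.9, 8.6]
width: 0.001
gripper_force: 5.8
```

play_rows(motion=[[[1,-0.01,0,0,0],[1,-0.01,0,0,0],[1,-0.02,0,0,0],[1,-0.02,0,0,0],[1,-0.02,0,0,0]]])

```text
time: 15.38
position: [0.561, 0.0471, 0.0415]
tool_rot: [-0.004, -0.155, 0.988, 0.0]
contact_force: [-15.8, -5.4, 13.9]
width: 0.0005
gripper_force: 8.5
```

play_rows(motion=[[[1,-0.01,0,0,0],[1,-0.02,0,0,0],[1,-0.03,0,0,0],[1,-0.03,0,0,0],[1,-0.03,0,0,0]]])

```text
time: 15.8
position: [0.561, 0.0471, 0.0414]
tool_rot: [-0.007, -0.155, 0.988, 0.0]
contact_force: [-23.5, -8.9, 21.6]
width: 0.0006
gripper_force: 12.6
```

play_rows(motion=[[[1,0.03,0,0,0],[1,0.06,0,0,0],[1,0.2,0,0,0],[1,0.3,0,0,0],[1,0.4,0,0,0]]])

```text
time: 16.22
position: [0.531, 0.0372, 0.0418]
tool_rot: [0.001, -0.156, 0.988, -0.0]
contact_force: [-0.1, -0.4, 0.0]
width: 0.0006
gripper_force: 0.0
```

play_rows(motion=[[[1,0,0,-0.2,0],[1,0,0,-0.4,0],[1,0,0,-0.6,0],[1,0,0,-0.8,0],[1,0,0,-1,0]]])

```text
time: 16.63
position: [0.5309, 0.0372, 0.1427]
tool_rot: [0.001, -0.155, 0.988, 0.0]
contact_force: [0.2, 0.4, 0.2]
width: 0.0005
gripper_force: 0.0
```

play_rows(motion=[[[-1,-0.04,0.2,-0.2,0.1],[-1,-0.08,0.4,-0.4,0.2],[-1,-0.1,0.6,-0.6,0.4],[-1,-0.1,0.8,-0.8,0.6],[-1,-0.1,1,-1,0.8]]])

```text
time: 17.05
position: [0.5093, 0.1364, 0.2427]
tool_rot: [0.0, 0.046, 0.999, 0.0]
contact_force: [0.4, 0.7, 0.1]
width: 0.0291
gripper_force: 0.0
```

```bash
python3 - <<'E'
from rig import *
import cv2,numpy as np
from h import *
s=get_state();print({k:np.round(s[k],4).tolist() for k in("time","joint_positions","position","tool_rot","width","contact_force")})
for n in("wrist","side","scene"):np.savez(n+"7.npz",**read_camera(n))
c=ld("wrist7")
for p in place([.5735,.0505,.312],[[0,0,.06],[-.003,0,.06],[0,-.0265,.0865],[0,.0265,.0865]]):print(proj(c,p,True).round(1))
d=ld("side7");print(proj(d,place([.5735,.0505,.312],[[0,0,.06]])))
E
```

```text
{'time': 17.05, 'joint_positions': [-0.7494, 0.3635, 0.5158, 2.0463, -0.2499, 0.7903, 1.3934], 'position': [0.5093, 0.1364, 0.2427], 'tool_rot': [0.0005, 0.0464, 0.9989, 0.0004], 'width': 0.0291, 'contact_force': [0.4227, 0.7148, 0.0621]}
[[215.1 249.5]]
[[214.  247.4]]
[[190.8 266.8]]
[[231.6 250.8]]
[[304.88205896 193.64752347]]
```

The push ended at a hard stop, the same position from 5 N up to 25 N, so the beaker is home. I now refine the bail pose from the new views.

```bash
python3 - <<'E'
from ref import *
z=.005;r=.005
L0=[([.0+r,s*.055+e*r,z],[.056,s*.055+e*r,z]) for s in(1,-1) for e in(1,-1)]
bar=[([e*r,-.05,z],[e*r,-.022,z]) for e in(1,-1)]+[([e*r,.022,z],[e*r,.05,z]) for e in(1,-1)]
T=[([.061+r,s*.055-.01,z],[.061+r,s*.055+.01,z]) for s in(1,-1)]
top=[([e*.004,-.02,.062],[e*.004,.02,.062]) for e in(1,-1)]
M=L0+bar+T+top
def P(p,l): return [place(p,np.array(x)) for x in l]
C=[(ld("wrist7"),True),(ld("wrist1"),True),(ld("scene0"),False),(ld("side0"),False)];gg=[G(c) for c,_ in C]
p0=np.array([.456,.261,1.13]);sc=np.array([.003,.003,.02])
def run(ix):
    f=lambda p:sum(score(C[i][0],gg[i],P(p,M),C[i][1]) for i in ix)
    b=min((minimize(lambda q:-f(p0+q*sc),x0,method="Nelder-Mead",options=dict(initial_simplex=np.array(x0)+np.vstack([np.zeros(3),np.eye(3)]))) for x0 in ([0,0,0],[1,-1,0],[-1,1,1],[0,1,-1],[-1,-1,0])),key=lambda r:r.fun)
    print(ix,(p0+b.x*sc).round(4),round(-b.fun),round(f(p0)))
for ix in([0],[1],[0,1],[2],[3],[0,1,2,3]):run(ix)
print(proj(C[0][0],place(p0,[[0,.055,z],[0,-.055,z],[.061,.055,z],[.061,-.055,z]]),True).round().tolist())
E
```

```text
[0] [0.4568 0.2602 1.1202] 1467 1307
[1] [0.4566 0.26   1.1212] 1297 1219
[0, 1] [0.4567 0.2602 1.1205] 2761 2526
[2] [0.4585 0.2616 1.1219] 1554 1386
[3] [0.4559 0.2604 1.1194] 1004 997
[0, 1, 2, 3] [0.4569 0.2603 1.1217] 5191 4909
[[391.0, 92.0], [360.0, 171.0], [431.0, 111.0], [400.0, 187.0]]
```

play_rows(motion=[[[-1,0.06,0.12,0.1,0],[-1,0.12,0.24,0.2,0],[-1,0.18,0.36,0.3,0],[-1,0.25,0.48,0.4,0],[-1,0.32,0.6,0.4,0]]])

```text
time: 17.62
position: [0.4809, 0.1986, 0.1984]
tool_rot: [-0.002, 0.044, 0.999, -0.001]
contact_force: [0.3, -0.4, -0.3]
width: 0.0744
gripper_force: 0.0
```

play_rows(motion=[[[-1,0.06,0.12,0.1,0.15],[-1,0.12,0.24,0.2,0.3],[-1,0.18,0.36,0.3,0.45],[-1,0.25,0.48,0.4,0.6],[-1,0.32,0.59,0.4,0.71]]])

```text
time: 18.03
position: [0.4542, 0.2602, 0.1585]
tool_rot: [-0.001, 0.221, 0.975, -0.002]
contact_force: [0.0, -0.1, 0.8]
width: 0.0927
gripper_force: 0.0
```

play_rows(motion=[[[-1,0,0,0,0],[-1,0,0,0,0],[-1,0,0,0,0],[-1,0,0,0,0],[-1,0,0,0,0]]])

```text
time: 18.45
position: [0.4566, 0.2588, 0.1618]
tool_rot: [0.0, 0.22, 0.976, 0.0]
contact_force: [0.1, 0.7, 0.3]
width: 0.093
gripper_force: 0.0
```

```bash
python3 - <<'E'
from rig import *
from ref import *
s=get_state();q=s["tool_rot"];print(s["position"].round(4) if hasattr(s["position"],"round") else s["position"],"toolx deg",180-np.degrees(2*np.arctan2(q[1],q[2])),s["width"])
np.savez("wrist8.npz",**read_camera("wrist"))
t=.0865;w=.0265;h=.081
M=[([0,-w,t],[.13,-w,t]),([0,w,t],[.13,w,t])]+[([0,y,h],[.04,y,h]) for a in(.037,.047,.063,.073) for y in(a,-a)]
M+=[([x,sg*a,h],[x,sg*(a+.01),h]) for x in(0,.04) for a in(.037,.063) for sg in(1,-1)]
C=[(ld("wrist1"),True),(ld("wrist7"),True),(ld("wrist8"),True),(ld("scene0"),False),(ld("side0"),False)];gg=[G(c) for c,_ in C]
p0=np.array([.573,.0505,.312]);sc=np.array([.003,.003,.012])
def run(ix):
    f=lambda p:sum(score(C[i][0],gg[i],[place(p,np.array(x)) for x in M],C[i][1]) for i in ix)
    b=min((minimize(lambda q:-f(p0+q*sc),x0,method="Nelder-Mead",options=dict(initial_simplex=np.array(x0)+np.vstack([np.zeros(3),np.eye(3)]))) for x0 in ([0,0,0],[1,-1,0],[-1,1,1],[0,1,-1],[-1,-1,0])),key=lambda r:r.fun)
    print(ix,(p0+b.x*sc).round(4),round(-b.fun),round(f(p0)))
for ix in([0],[1],[2],[3],[4],[0,1,3,4]):run(ix)
for i in(0,1,2): print(proj(C[i][0],place(p0,[[0,.055,h],[0,-.055,h],[.04,0,t]]),True).round().tolist())
E
```

```text
[0.4566 0.2588 0.1618] toolx deg 154.60587687815047 0.09299639949764632
[0] [0.5733 0.0498 0.3026] 1603 1488
[1] [0.5733 0.05   0.3013] 1280 1184
[2] [0.5724 0.0496 0.2828] 1701 1496
[3] [0.5753 0.0487 0.3341] 1722 1572
[4] [0.5734 0.0525 0.3048] 1336 1275
[0, 1, 3, 4] [0.5734 0.05   0.3033] 5735 5519
[[269.0, 251.0], [211.0, 282.0], [252.0, 288.0]]
[[255.0, 239.0], [172.0, 272.0], [227.0, 287.0]]
[[188.0, 361.0], [137.0, 397.0], [186.0, 403.0]]
```

play_rows(motion=[[[-1,0.01,0.01,0.15,0.01],[-1,0.01,0.01,0.3,0.01],[-1,0.01,0.01,0.45,0.01],[-1,0.01,0.01,0.6,0.01],[-1,0.01,0.01,0.7,0.01]]], grip_force=60)

```text
time: 18.92
position: [0.4557, 0.2605, 0.0908]
tool_rot: [-0.0, 0.222, 0.975, -0.0]
contact_force: [-0.2, -0.2, -0.4]
width: 0.0926
gripper_force: 0.0
```

play_rows(motion=[[[-1,0,0,0.2,0],[-1,0,0,0.4,0],[-1,0,0,0.55,0],[-1,0,0,0.63,0],[-1,0,0,0.63,0]]])

```text
time: 19.33
position: [0.4555, 0.2603, 0.0275]
tool_rot: [-0.001, 0.222, 0.975, -0.001]
contact_force: [0.3, 0.5, 0.2]
width: 0.0932
gripper_force: 0.0
```

play_rows(motion=[[[1,0,0,0,0],[1,0,0,0,0],[1,0,0,0,0],[1,0,0,0,0],[1,0,0,0,0]]])

```text
time: 19.75
position: [0.4559, 0.2613, 0.0293]
tool_rot: [0.0, 0.222, 0.975, 0.0]
contact_force: [-0.6, 0.8, -0.3]
width: 0.0643
gripper_force: 0.0
```

play_rows(motion=[[[1,0,0,0,0],[1,0,0,0,0],[1,0,0,0,0],[1,0,0,0,0],[1,0,0,0,0]]])

```text
time: 20.17
position: [0.4557, 0.2609, 0.0286]
tool_rot: [0.0, 0.222, 0.975, -0.0]
contact_force: [-0.1, -0.7, 0.5]
width: 0.0311
gripper_force: 0.0
```

play_rows(motion=[[[1,0,0,0,0],[1,0,0,0,0],[1,0,0,0,0],[1,0,0,0,0],[1,0,0,0,0]]])

```text
time: 20.58
position: [0.4557, 0.2609, 0.0286]
tool_rot: [0.0, 0.222, 0.975, -0.0]
contact_force: [-0.3, 0.4, -0.2]
width: 0.0076
gripper_force: 60.0
```

play_rows(motion=[[[1,0,0,-0.1,0],[1,0,0,-0.3,0],[1,0,0,-0.5,0],[1,0,0,-0.7,0],[1,0,0,-0.9,0]]])

```text
time: 21.0
position: [0.4553, 0.2606, 0.12]
tool_rot: [-0.0, 0.222, 0.975, -0.0]
contact_force: [0.4, -1.0, -1.6]
width: 0.008
gripper_force: 60.0
```

play_rows(motion=[[[1,0,0,-0.1,0],[1,0,0,-0.2,0],[1,0,0,-0.3,0],[1,0,0,-0.4,0],[1,0,0,-0.4,0]]])

```text
time: 21.42
position: [0.4562, 0.2611, 0.16]
tool_rot: [0.001, 0.222, 0.975, 0.001]
contact_force: [1.1, 0.1, -0.8]
width: 0.0077
gripper_force: 60.0
```

```bash
python3 - <<'E'
from rig import *
from ref import *
s=get_state();q=s["tool_rot"];print(s["time"],s["joint_positions"],s["position"],"toolx deg",180-np.degrees(2*np.arctan2(q[1],q[2])),s["width"],s["contact_force"],s["moment"])
for n in("wrist","side","scene"):np.savez(n+"9.npz",**read_camera(n))
E
```

```text
21.4167 [-1.01135963  0.49606344  0.54998117  2.13564476 -0.44338207  0.61920426
  0.97467436] [0.45621097 0.26113771 0.1600064 ] toolx deg 154.33859000764554 0.007704376448663885 [ 1.05750001  0.11292217 -0.84417589] [-0.08647334  0.03728516  0.04101466]
```

The bail is gripped and lifted. I now measure how it sits in the hand (shift, droop).

```bash
python3 - <<'E'
from ref import *
z=.005;r=.005
M=[([.0+r,s*.055+e*r,z],[.056,s*.055+e*r,z]) for s in(1,-1) for e in(1,-1)]
M+=[([e*r,s*.022,z],[e*r,s*.05,z]) for e in(1,-1) for s in(1,-1)]
M+=[([.061+r,s*.055-.01,z],[.061+r,s*.055+.01,z]) for s in(1,-1)]
def pl(p,m):
    m=np.array(m);c,s=np.cos(p[4]),np.sin(p[4]) # pitch + = T ends down, about tab at z=.048
    h=m-[0,0,.048];h=np.c_[c*h[:,0]+s*h[:,2],h[:,1],-s*h[:,0]+c*h[:,2]]+[0,0,.048]
    o=place(p[[0,1,3]],h);o[:,2]+=p[2];return o
C=[(ld("wrist9"),True),(ld("scene9"),False),(ld("side9"),False)];gg=[G(c) for c,_ in C]
p0=np.array([.4565,.2610,.1314,1.123,0]);sc=np.array([.003,.003,.003,.02,.03])
def run(ix):
    f=lambda p:sum(score(C[i][0],gg[i],[pl(p,x) for x in M],C[i][1]) for i in ix)
    st=[np.zeros(5)]+[np.array(v,float) for v in([0,0,0,0,1],[0,0,0,0,2],[1,-1,0,0,1],[-1,1,0,0,0],[1,1,0,0,1],[-1,-1,-1,0,1])]
    b=min((minimize(lambda q:-f(p0+q*sc),x0,method="Nelder-Mead",options=dict(initial_simplex=x0+np.vstack([np.zeros(5),np.eye(5)]),maxiter=600)) for x0 in st),key=lambda r:r.fun)
    print(ix,(p0+b.x*sc).round(4),round(-b.fun),round(f(p0)))
for ix in([0],[1,2],[0,1,2]):run(ix)
print(proj(C[0][0],pl(p0,[[0,.055,z],[0,-.055,z],[.061,.055,z],[.061,-.055,z]]),True).round().tolist())
E
```

```text
[0] [0.4573 0.2626 0.1363 1.121  0.0557] 902 743
[1, 2] [0.4534 0.2592 0.1275 1.1159 0.0393] 1890 1775
[0, 1, 2] [0.4567 0.2607 0.1315 1.1183 0.0076] 2622 2518
[[282.0, 161.0], [282.0, 318.0], [383.0, 163.0], [366.0, 316.0]]
```

play_rows(motion=[[[1,-0.18,-0.15,0,0],[1,-0.37,-0.3,0,0],[1,-0.56,-0.45,0,0],[1,-0.75,-0.6,0,0],[1,-0.94,-0.74,0,0]]])

```text
time: 21.98
position: [0.5083, 0.1522, 0.1578]
tool_rot: [-0.001, 0.222, 0.975, -0.001]
contact_force: [0.4, 0.5, -1.4]
width: 0.0076
gripper_force: 60.0
```

play_rows(motion=[[[1,-0.18,-0.15,0,0],[1,-0.37,-0.3,0,0],[1,-0.56,-0.45,0,0],[1,-0.75,-0.6,0,0],[1,-0.94,-0.74,0,0]]])

```text
time: 22.4
position: [0.561, 0.0447, 0.1577]
tool_rot: [-0.001, 0.222, 0.975, -0.0]
contact_force: [1.1, 0.1, -2.1]
width: 0.0078
gripper_force: 60.0
```

play_rows(motion=[[[1,0,0,0,0.16],[1,0,0,0,0.32],[1,0,0,0,0.49],[1,0,0,0,0.66],[1,0,0,0,0.82]]])

```text
time: 22.82
position: [0.5606, 0.0459, 0.1577]
tool_rot: [-0.001, 0.418, 0.908, -0.0]
contact_force: [0.6, 0.2, -2.4]
width: 0.008
gripper_force: 60.0
```

play_rows(motion=[[[1,0,0,0,0.16],[1,0,0,0,0.32],[1,0,0,0,0.49],[1,0,0,0,0.66],[1,0,0,0,0.82]]])

```text
time: 23.23
position: [0.5606, 0.046, 0.1577]
tool_rot: [-0.0, 0.594, 0.804, -0.001]
contact_force: [0.5, 1.2, -1.1]
width: 0.008
gripper_force: 60.0
```

play_rows(motion=[[[1,0,0,0,0],[1,0,0,0,0],[1,0,0,0,0],[1,0,0,0,0],[1,0,0,0,0]]])

```text
time: 23.65
position: [0.561, 0.046, 0.1586]
tool_rot: [-0.0, 0.592, 0.806, 0.0]
contact_force: [-1.1, -1.0, -1.7]
width: 0.0075
gripper_force: 60.0
```

```bash
python3 - <<'E'
from rig import *
from ref import *
s=get_state();q=s["tool_rot"];p=np.array(s["position"]);a=np.pi-2*np.arctan2(q[1],q[2]);print(s["time"],s["joint_positions"],p,"toolx deg",np.degrees(a),s["width"],s["contact_force"],s["moment"])
for n in("wrist","side","scene"):np.savez(n+"10.npz",**read_camera(n))
X=np.array([np.cos(a),np.sin(a)]);Y=np.array([np.sin(a),-np.cos(a)])
d=np.array([.561,.0465])-p[:2];print("tx,ty",d@X,d@Y,"yaw units",(a-np.pi/2-.305)/.5)
v=[cv2.resize(ld(n+"10")["frame"][y:y+100,x:x+133,::-1],(400,300),interpolation=cv2.INTER_CUBIC) for n,x,y in(("side",270,140),("scene",190,190))]
w=cv2.resize(ld("wrist10")["frame"][:,:,::-1],(400,300),interpolation=cv2.INTER_AREA)
cv2.imwrite("pics/m10.png",np.vstack([np.hstack(v),np.hstack([w,w*0])]))
E
```

```text
23.65 [-0.67781448  0.5936686   0.75303508  2.06172348 -0.61774261  0.72172731
  0.77672298] [0.56104103 0.04601405 0.15859167] toolx deg 107.42074964030684 0.007493155188129566 [-1.11971782 -0.99323176 -1.73273377] [-0.10891123  0.08011673  0.00261621]
tx,ty 0.00047594147901385887 0.00010633365828901312 yaw units -0.0019011212220557683
```

play_rows(motion=[[[1,0.01,0,0.1,0],[1,0.01,0,0.2,0],[1,0.01,0,0.3,0],[1,0.01,0,0.38,0],[1,0.01,0,0.4,0]]])

```text
time: 24.22
position: [0.5599, 0.047, 0.1167]
tool_rot: [-0.001, 0.592, 0.806, -0.001]
contact_force: [-0.5, 0.5, -1.1]
width: 0.0077
gripper_force: 60.0
```

play_rows(motion=[[[1,0,0,0.03,0],[1,0,0,0.06,0],[1,0,0,0.09,0],[1,0,0,0.12,0],[1,0,0,0.12,0]]])

```text
time: 24.63
position: [0.5606, 0.0471, 0.1063]
tool_rot: [-0.0, 0.592, 0.806, -0.0]
contact_force: [1.0, -0.6, -1.0]
width: 0.0079
gripper_force: 60.0
```

play_rows(motion=[[[1,0,0,0.03,0],[1,0,0,0.06,0],[1,0,0,0.09,0],[1,0,0,0.12,0],[1,0,0,0.13,0]]])

```text
time: 25.05
position: [0.5606, 0.0471, 0.0932]
tool_rot: [-0.0, 0.592, 0.806, -0.0]
contact_force: [-0.0, 0.1, -1.3]
width: 0.0077
gripper_force: 60.0
```

play_rows(motion=[[[1,0,0,0,0],[1,0,0,0.01,0],[1,0,0,0.01,0],[1,0,0,0.01,0],[1,0,0,0.01,0]]])

```text
time: 25.47
position: [0.5608, 0.0471, 0.0927]
tool_rot: [0.0, 0.592, 0.806, 0.0]
contact_force: [0.1, -0.3, -1.0]
width: 0.008
gripper_force: 60.0
```

```bash
python3 - <<'E'
from rig import *
from ref import *
s=get_state();print(s["position"],s["contact_force"],s["moment"])
for n in("wrist","side","scene"):np.savez(n+"11.npz",**read_camera(n))
v=[cv2.resize(ld(n+"11")["frame"][y:y+100,x:x+133,::-1],(400,300),interpolation=cv2.INTER_CUBIC) for n,x,y in(("side",270,140),("scene",190,190))]
w=[cv2.resize(ld("wrist"+k)["frame"][:,:,::-1],(400,300),interpolation=cv2.INTER_AREA) for k in("7","11")]
cv2.imwrite("pics/m11.png",np.vstack([np.hstack(v),np.hstack(w)]))
E
```

```text
[0.56083832 0.04707061 0.09274214] [ 0.13591439 -0.34272261 -1.02287824] [-0.07215395  0.06997214  0.01044752]
```

No contact down to 1 mm above the slot floor, so I seat it, release and retreat.

play_rows(motion=[[[1,0,0,0.01,0],[1,0,0,0.01,0],[1,0,0,0.01,0],[0.8,0,0,0.01,0],[0.5,0,0,0.01,0]]])

```text
time: 26.03
position: [0.5609, 0.0471, 0.0917]
tool_rot: [0.0, 0.592, 0.806, 0.0]
contact_force: [0.4, -0.5, 0.9]
width: 0.0124
gripper_force: 0.0
```

play_rows(motion=[[[0.3,0,0,0,0],[0.3,0,0,0,0],[0.3,0,0,0,0],[0.3,0,0,-0.05,0],[0.3,0,0,-0.15,0]]])

```text
time: 26.45
position: [0.5602, 0.047, 0.1064]
tool_rot: [-0.001, 0.592, 0.806, -0.001]
contact_force: [-0.0, 0.0, 0.7]
width: 0.0321
gripper_force: 0.0
```

play_rows(motion=[[[0.3,0,0,-0.2,0],[0.3,0,0,-0.4,0],[0.3,0,0,-0.6,0],[0.3,0,0,-0.8,0],[0.3,0,0,-1,0]]])

```text
time: 26.87
position: [0.5606, 0.0469, 0.2085]
tool_rot: [0.0, 0.592, 0.806, 0.0]
contact_force: [0.1, -0.0, -0.5]
width: 0.0327
gripper_force: 0.0
```

play_rows(motion=[[[0.3,0.1,-0.2,-0.2,0],[0.3,0.2,-0.4,-0.4,0],[0.3,0.3,-0.6,-0.6,0],[0.3,0.4,-0.7,-0.8,0],[0.3,0.5,-0.8,-0.8,0]]])

```text
time: 27.28
position: [0.4698, 0.0702, 0.29]
tool_rot: [0.001, 0.593, 0.805, 0.002]
contact_force: [0.8, 0.7, -0.9]
width: 0.0324
gripper_force: 0.0
```

```bash
python3 - <<'E'
from rig import *
from ref import *
s=get_state();print(s["time"],s["position"],s["contact_force"],s["width"])
for n in("wrist","side","scene"):np.savez(n+"12.npz",**read_camera(n))
z=.0865;P=proj(ld("wrist12"),place([.573,.05,.306],[[0,0,.0865]]),True)[0];print(P)
x=int(np.clip(P[0]-80,0,400));y=int(np.clip(P[1]-60,0,300))
v=[cv2.resize(ld(n+"12")["frame"][y0:y0+h,x0:x0+w,::-1],(400,300),interpolation=cv2.INTER_CUBIC) for n,x0,y0,w,h in(("side",280,140,100,75),("scene",190,205,100,75),("wrist",x,y,160,120),("side",180,80,266,200))]
cv2.imwrite("pics/m12.png",np.vstack([np.hstack(v[:2]),np.hstack(v[2:])]))
E
```

```text
27.2833 [0.46981354 0.07020161 0.28999425] [ 0.77117781  0.66842699 -0.94051707] 0.0324359294393104
[356.01436234 225.98318218]
```

View pics/m12.png

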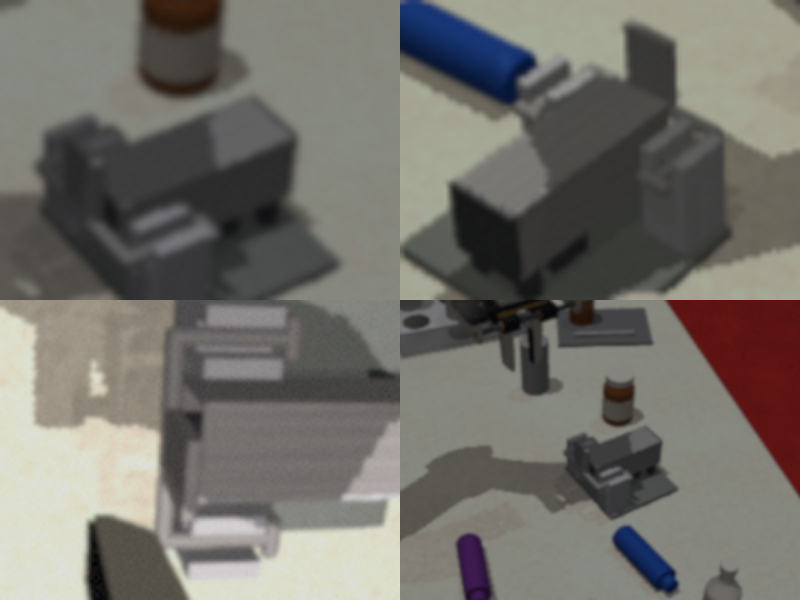

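The wrist crop shows both arms in the slots, with T-bars behind the blocks at (293,340) and (270,540) and the tab standing at the mouth. The jar is upright at (618,400), the spare beaker at (535,365) and the bottle at (722,580). Handing in.

```bash
python3 -c "
from rig import *
print(sign_off())"
```

```text
the job is handed in; nothing more can be done
None
```

I handed the job in at about 27 s: the beaker is pushed base first into the cell to a hard stop (no movement from 5 to 25 N), and the bail lies in both slots with its T-ends behind the blocks. The jar, bottle and spare beaker stood upright in the last picture, and the sign-off gave no verdict.

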